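Clamp the flat battery pack in the spring-gated charging dock

ROBOT

A 6-joint arm with a two-finger parallel gripper is mounted at the origin on the work surface. World frame = base frame: x ahead of the robot, y to its left, z up, the work surface at z = 0. Lengths are in m, angles in rad, forces in N, time in s.
With the tool pointing down it reaches from about 0.35 to 0.775 m from the base axis. Payload 7.3 kg.
Tool frame: the origin (TCP) lies at the very end of the fingers, on their centre line; the grasp point (between the pads) lies 19 mm behind it; z points along the fingers, y is the line along which they close (so a half turn about z gives the same grasp; the last joint's range is limited). The gripper opens to 92 mm and grips with 3 to 60 N. Pads are 19 mm wide; open, the fingers measure 130 mm over their backs; the gripper's body (75 mm by 190 mm) begins 47 mm behind the grasp point.
Start: joints at [1.112, 0.342, 1.524, -0, 1.275, -0.146], TCP at [0.162, 0.5, 0.227] pointing down, gripper open.
Joint ranges: [-2.53, 2.53], [-0.77, 2.02], [0.04, 2.7], [-1, 4.14], [0.28, 2.66], [-3.11, 3.11]. Speed limits (rad/s): [2.57, 2.57, 3.14, 3.14, 3.14, 3.14].

INTERFACE

Orientations are given as [roll, pitch, yaw] about the fixed x, y, z axes, in that order (R = Rz(yaw) Ry(pitch) Rx(roll)).
In Python, from cell import robot gives the robot as it stands.
- The arm moves only by the tool apply_moves, never from a script. Its argument "motion" is text: rows parted by semicolons, each of 7 numbers parted by spaces: the opening in per cent of the stroke, from 0 (shut) to 100 (fully open), then the shift along the tool's x, y, z in cm, then the turn, a rotation vector about the tool's x, y, z in rad. A call has 1 to 20 rows; each row shifts and turns the commanded pose from where the row before left it, along the tool's axes as they then stand; what a row does not reach is not made up. A row lasts 1/8 s, in which the tool goes at most 62.5 mm and 10.7 degrees, less where a joint would pass 70% of its speed; a pose out of reach is approached as far as the arm can. A call with a gripper value outside its range is refused whole. The fingers move at their own pace and stop on an object; "force" is the grip in N (left out, the last holds). Time passes only in rows, so rows that do not move let the fingers close. It gives the time, the measured TCP pose, the force, the opening and the grip force at its end, in the units of the state.
- robot.observe(): the state, without advancing time (a new reading comes with each control period).
- robot.read_camera(name): name is "side" or "top" or "wrist"; returns a dict with "img" (480x640x3 uint8, red, green, blue), "fovy" (degrees; the focal length in pixels is half the picture's height over the tangent of half this angle, whatever the lens; pixels are square), "cx", "cy" (the principal point, pixels), "k1" (the pictures are not rectified: a ray, as slopes to the right and down, at radius r is drawn at 1 + k1 r^2 times it, then the intrinsics apply), "R" (3x3) and "t" (3): a world point X has camera coordinates R X + t; the wrist camera has in their place "hand_eye" (4x4, takes a point from camera to tool coordinates, whose origin is the TCP and whose axes are the flange's). Camera axes: x right, y down, z forward; pixel columns grow to the right and rows downward; lengths in m; the calibration is good to about 2 mm. A picture is of the moment at which its call begins: read the wrist's pose just before it. There is no depth.
- robot.hand_in(): hands the job in; it is judged then, once.
Trained networks look in a picture, given as the dict that the camera call returned (one of the last four; its "shot" number tells which), for a name from the list of things; names that differ only in an ending like _2 or _b are one class to them, and where a whole thing is asked for, a point or a joint stands for the part that bears it (a point fixed in the world has none). Each returns a list of dicts, best first, with "score" (0 to 1); they miss things now and then, are a little off and sometimes report something else, mostly with a low value. They report only what shows in the picture. A call takes as long as a camera call. They do not tell look-alikes from the thing itself.
- robot.search_frame(target, picture): "centre" ([x, y, z] in m, in world coordinates, good to about 4 mm: the middle of the surface that is visible of it).
- robot.trace(target, picture): "pixels" (480x640 bool, what is visible of it).
The state is a dict: "time": time; "qpos": joint angles; "qvel": joint speeds; "joint_efforts": joint torques, N m; "tool_pos": TCP position; "tool_rot": TCP orientation; "contact_force": force on the tool from outside, world axes, zero at the start; "torque": the same for the moment, N m; "opening": finger opening in m; "grip_force": force on a finger pad.
Only numpy, scipy, OpenCV 4.12 (cv2) and the standard library are available. Lean on these libraries where they do the work, as an engineer would, in place of code of your own. Each camera call takes 0.05 s, during which the arm holds its last target. There are 200 camera calls.

TASK

Put the flat battery pack (red band) on charge: pick it up, press the dock's orange spring gate back with the pack's end, and keep the gate held open while you set the pack down on the floor of the bay, its tongue towards the yellow stop. Still holding the pack, let the gate come back slowly, without snapping, until it has the pack clamped with the tongue fully home under the stop's lip; let go, and then throw the dock's yellow-tipped switch fully over to its far side. Leave the green-banded pack, the screw jar and the wrench where they are.

Things in the scene. Friction and masses are not known exactly. Their poses are not given: they have to be found in the camera images.
- flat_pack_center (a point): Flat battery pack: black block 50 mm wide (its x), 110 mm long (its y), 62 mm high, 0.35 to 0.65 kg, red band near its plain +y end. At the bottom of the -y end a grey tongue 30 mm wide, 12 mm high sticks out 14 mm, its tip 69 mm from the centre. Stands upright on the bench. Point: the block's centre, 31 mm over its underside; y points from tongue end to banded end, z up.
- full_pack_center (a point): Centre of the charged pack: same shape, green band. A bystander, to be left alone.
- dock: Charging dock, fixed to the bench; place and yaw vary. Grey base plate 100 mm wide (its x), 12 mm thick, from y = -177.5 to +137.5 mm. Origin on the bench under the home place of the pack; x points away from the robot, y from the yellow stop to the orange gate, z up. A grey spring block behind the gate (y = 118 to 132 mm) is 68 mm high.
- home (a point): Where the centre of the fully home pack belongs, at dock (0, 0, 43 mm), pack axes along the dock's: underside on the bay floor (12 mm above the bench), tongue tip against the stop's wall. Two yellow guides, 60 mm apart inside and 8 mm high above the floor, run along the bay's sides from dock y = -58 to +36 mm.
- stop_lip (a point): Middle of the free edge of the yellow stop's lip, at dock (0, -57.5, 32 mm). The stop is a wall 66 mm wide, face at dock y = -69 mm, top 36 mm above the bench; from its top the lip, 8 mm thick, juts 11.5 mm over the bay, leaving 16 mm below it. The pack's tongue slides in under it from the gate's side.
- gate (a joint): Opening of the orange spring gate, m: 0 shut (rest) to 0.045 (hard stop), along dock +y. Upright plate 56 mm wide, 10 mm thick, z = 14 to 95 mm; face at dock y = 41 mm + opening. Spring: 3 N shut + 0.25 N per mm, towards the stop; let go, it snaps back. 0.014 with the pack home. To pass the tongue down past the lip it must be open 0.026 or more; press it back with the pack above the stop.
- gate_face (a point): Middle of the gate's face (the side towards the stop), 75 mm above the bench; moves with the gate.
- switch (a joint): Angle of the dock's switch lever, rad: 0 leaning towards the robot (off), 1.0 fully over to the far side, dock +x (on). Starts between 0 and 0.15, turns stiffly (0.06 N m), stays where it is left.
- switch_tip (a point): Centre of the yellow ball (26 mm across) on the switch lever's tip. Lever: 10 mm rod, 70 mm from pivot to ball centre; pivot at dock (0, -145, 34 mm); swings in the dock's x-z plane from 0.5 rad before upright to 0.5 rad past it. Black base 70 mm long (x), 50 mm wide, top 37 mm above the bench, steel boss to 47 mm.
- screw_jar: Screw jar, glass with blue cap, 64 mm across, 75 mm high; origin at the centre of its underside. A bystander, to be left alone.
- wrench_mid (a point): Steel wrench about 190 mm long lying flat; point near its middle. A bystander, to be left alone.
There are look-alikes about, which are no part of the job. What is shaped like the part that bears flat_pack_center but blue, pink or purple is not meant.

How it is judged:
By the outcome, as a careful person would: the job done as asked, in the order asked, and still so for the second after the job is handed in, with the robot touching nothing.
It also fails if it takes over 48 s, if anything falls off the work surface, if the arm or the gripper's body presses on something with over 40 N, if the wrist force passes 120 N, or if a joint passes its speed limit or range.

## Working session

There is one attempt and no reset: what is moved stays moved. The work goes in short steps, Python scripts to look and compute and a tool call to move; the robot and the scene stay as the last step left them, time stands still between calls to the robot, and variables do not carry over. Pictures are saved under pics/ and viewed, at most 10 in all, crops included, and the job is handed in when it is done.

Besides the shell and the picture viewer there is one more tool, called after "Call:" by a JSON object that holds its "op" and its "data". apply_moves: Moves the arm, as the interface text tells. Its arguments: {"type":"object","properties":{"motion":{"type":"string"},"force":{"type":"number"}},"required":["motion"]}

```bash
mkdir -p pics
cat > h.py <<'E'
import numpy as np, cv2
from cell import robot
def K(c):
    f=240/np.tan(np.radians(c['fovy'])/2); return np.array([[f,0,c['cx']],[0,f,c['cy']],[0,0,1]])
def ext(c,s=None):
    if 'R' in c: return np.array(c['R']),np.array(c['t'])
    from scipy.spatial.transform import Rotation as Ro
    T=np.eye(4);T[:3,:3]=Ro.from_euler('xyz',s['tool_rot']).as_matrix();T[:3,3]=s['tool_pos']
    M=np.linalg.inv(T@np.array(c['hand_eye'])); return M[:3,:3],M[:3,3]
def proj(c,X,s=None):
    R,t=ext(c,s);return cv2.projectPoints(np.atleast_2d(np.float64(X)),cv2.Rodrigues(R)[0],t,K(c),np.array([c['k1'],0,0,0,0.]))[0][:,0]
def back(c,uv,z,s=None):
    R,t=ext(c,s);p=cv2.undistortPoints(np.float64(np.atleast_2d(uv))[:,None],K(c),np.array([c['k1'],0,0,0,0.]))[:,0]
    d=np.c_[p,np.ones(len(p))]@R; o=-R.T@t
    return o+d*((z-o[2])/d[:,2])[:,None]
def save(c,n): cv2.imwrite('pics/'+n+'.png',np.ascontiguousarray(c['img'][:,:,::-1]))
E
python3 - <<'E'
from h import *
print(robot.observe())
for n in('top','side'):
    c=robot.read_camera(n);save(c,n+'0')
    R,t=ext(c);print(n,c['fovy'],c['k1'],-R.T@t)
    for k in('flat_pack_center','full_pack_center','dock','gate_face','stop_lip','switch_tip','screw_jar','wrench_mid'):
        print(k,[(np.round(d['centre'],3).tolist(),round(d['score'],2),np.round(proj(c,d['centre'])[0]).tolist()) for d in robot.search_frame(k,c)])
E
```

```text
{'time': 0.0, 'qpos': array([ 1.11197212e+00,  3.42702537e-01,  1.52501488e+00, -2.78975741e-05,
        1.27540872e+00, -1.46006480e-01]), 'qvel': array([ 0.00138325, -0.00032377, -0.00063369,  0.00138497,  0.00047936,
       -0.00161331]), 'joint_efforts': array([-1.64331424e-03, -4.31237018e+01, -2.44217223e+01,  7.15607777e-02,
        5.60554233e-02, -1.31477846e-04]), 'tool_pos': array([0.16137016, 0.49915254, 0.22605619]), 'tool_rot': array([-3.14007160e+00, -1.96711283e-04,  2.82878292e+00]), 'contact_force': array([-0.40496299,  0.39783765,  0.13475055]), 'torque': array([ 0.00307824,  0.01982662, -0.00228273]), 'grip_force': 0.0, 'opening': 0.09182249828965976}
top 52.62119733160835 -0.06451111088659459 [0.5027876  0.07409474 1.04876875]
flat_pack_center [([0.602, 0.23, 0.065], 0.93, [240.0, 249.0]), ([0.737, 0.29, 0.062], 0.92, [212.0, 185.0]), ([0.444, 0.325, 0.062], 0.92, [192.0, 327.0]), ([0.615, 0.393, 0.064], 0.72, [161.0, 243.0])]
full_pack_center [([0.435, 0.171, 0.06], 0.71, [268.0, 332.0]), ([0.494, -0.109, 0.047], 0.44, [405.0, 302.0])]
dock [([0.478, -0.18, 0.01
[... 358 characters left out ...]
6398 [0.43645566 0.68059308 0.84079932]
flat_pack_center [([0.602, 0.245, 0.06], 0.9, [289.0, 322.0]), ([0.614, 0.412, 0.066], 0.82, [254.0, 395.0]), ([0.73, 0.314, 0.061], 0.77, [218.0, 334.0]), ([0.439, 0.339, 0.057], 0.73, [356.0, 387.0]), ([0.473, -0.12, 0.023], 0.66, [382.0, 224.0])]
full_pack_center [([0.441, 0.199, 0.061], 0.63, [371.0, 323.0])]
dock [([0.47, -0.113, 0.022], 0.63, [382.0, 227.0])]
gate_face [([0.492, -0.115, 0.065], 0.57, [376.0, 213.0])]
stop_lip [([0.481, -0.118, 0.029], 0.83, [379.0, 223.0])]
switch_tip [([0.431, -0.293, 0.096], 0.64, [412.0, 165.0])]
screw_jar [([0.75, 0.141, 0.058], 0.78, [242.0, 267.0])]
wrench_mid [([0.73, -0.027, 0.007], 0.81, [276.0, 232.0])]
```

View pics/top0.png

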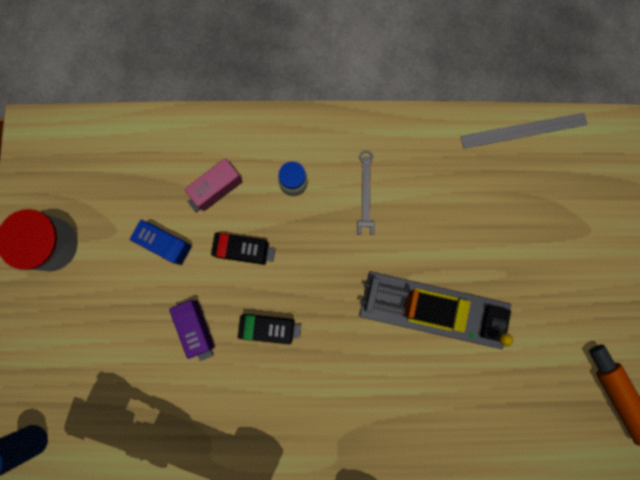

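View pics/side0.png

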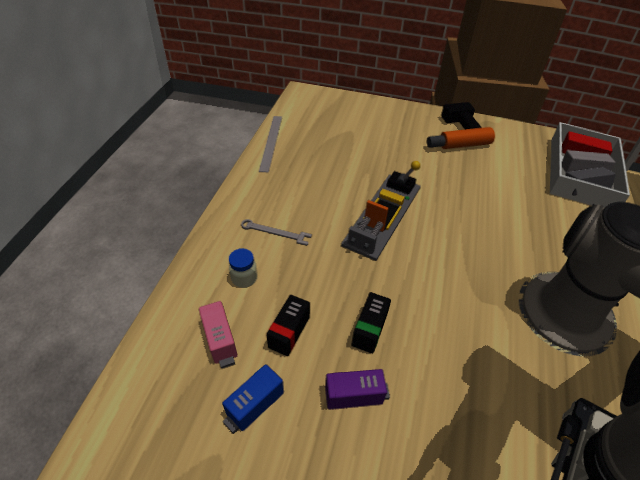

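Red-banded pack is at top (240,249) / side (289,322), tongue to the right. Could be mistaken for it: green-banded at top (268,328), pink (213,185), blue (160,242), purple (192,328). I choose the black one with the red band at (240,249). The dock lies at top (435,309), gate at (413,303), switch ball at (507,340).

```bash
cat > fit.py <<'E'
from h import *
from scipy.optimize import minimize
def box(x0,x1,y0,y1,z0,z1): return np.array([[x,y,z] for x in(x0,x1) for y in(y0,y1) for z in(z0,z1)])/1000.
PACK=[box(-25,25,-55,55,0,62),box(-15,15,-69,-50,0,12)]
DOCK=[box(-50,50,-177.5,137.5,0,12),box(-28,28,41,51,14,95),box(-34,34,118,132,12,68),box(-33,33,-80,-69,12,36),box(-35,35,-170,-120,12,37)]
def place(P,p):
    c,s=np.cos(p[2]),np.sin(p[2]); return P@np.array([[c,s,0],[-s,c,0],[0,0,1]])+[p[0],p[1],0]
def render(c,parts,p,s=None,S=3):
    m=np.zeros((480*S,640*S),np.uint8)
    for P in parts:
        cv2.fillConvexPoly(m,cv2.convexHull(np.round((proj(c,place(P,p),s)+.5)*S-.5).astype(np.int32)),1)
    return m
def fit(views,parts,p0):
    big=[cv2.resize(m.astype(np.uint8),None,fx=3,fy=3,interpolation=0) for c,m,s in views]
    def cost(q):
        p=[q[0],q[1],q[2]*10]; return sum(1-(r&b).sum()/(r|b).sum() for (c,m,s),b in zip(views,big) for r in[render(c,parts,p,s)])
    best=None
    for dy in (0,.15,-.15):
        q0=np.array([p0[0],p0[1],(p0[2]+dy)/10])
        r=minimize(cost,q0,method='Nelder-Mead',options=dict(initial_simplex=np.vstack([q0,q0+[.01,0,0],q0+[0,.01,0],q0+[0,0,.01]]),xatol=1e-5,fatol=1e-4))
        if best is None or r.fun<best.fun: best=r
    return np.array([best.x[0],best.x[1],best.x[2]*10]),best.fun
E
python3 - <<'E'
from fit import *
V={'p':[],'d':[]}
for n in('top','side'):
    c=robot.read_camera(n)
    for k,t,xy in(('p','flat_pack_center',(.602,.235,.06)),('d','dock',None)):
        R=robot.trace(t,c)
        if xy:
            u=proj(c,xy)[0].astype(int); R=[r for r in R if r['pixels'][u[1],u[0]]]
        if R: V[k].append((c,R[0]['pixels'],None)); print(n,k,R[0]['score'],R[0]['pixels'].sum())
    if n=='top': cv2.imwrite('pics/crop.png',cv2.resize(np.ascontiguousarray(c['img'][200:370,180:520,::-1]),None,fx=2,fy=2,interpolation=2))
for k,P,p0 in(('p',PACK,(.602,.233,.1)),('d',DOCK,(.48,-.16,-.15))):
    print(k,fit(V[k],P,p0),*[fit([v],P,p0) for v in V[k]])
E
```

```text
top p 0.75 1498
top d 0.6 7025
side p 0.56 1566
side d 0.65 3439
p (array([ 0.60665878,  0.23292762, -0.14047382]), np.float64(0.17605683172584252)) (array([ 0.60657909,  0.23334183, -0.15970511]), np.float64(0.05366953091984783)) (array([ 0.60723824,  0.23259869, -0.08011378]), np.float64(0.1086556169429097))
d (array([ 0.48096687, -0.1621187 , -0.22023176]), np.float64(0.10911411648525948)) (array([ 0.48059646, -0.16191506, -0.22871376]), np.float64(0.03352710768465561)) (array([ 0.48226745, -0.16173069, -0.2177219 ]), np.float64(0.06647444134515934))
```

View pics/crop.png

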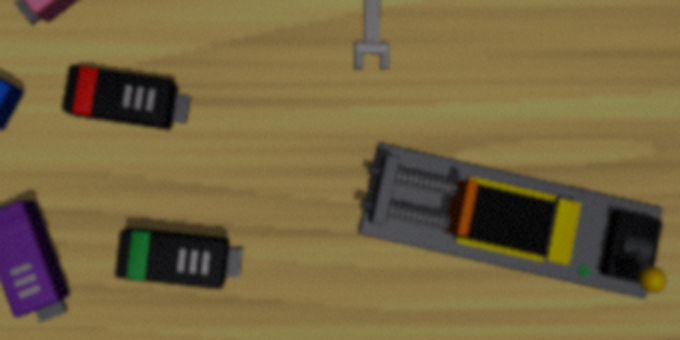

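The crop confirms it: black pack with red band at crop (85,90), grey tongue on the right at (182,107). The dock bay is empty and the switch leans towards the robot.

```bash
cat > plan.py <<'E'
from h import *
import sys
from scipy.spatial.transform import Rotation as Ro
def step(x,y,z,yaw,N,cur=None):
    if cur is None:
        s=robot.observe(); cur=(s['tool_pos'],Ro.from_euler('xyz',s['tool_rot']))
    p0,R0=cur; R1=Ro.from_euler('xyz',[np.pi,0,yaw])
    rr=R0.inv()*R1; pr=R0.inv().apply(np.array([x,y,z])-p0)
    r=rr.as_rotvec()/N; S=sum(Ro.from_rotvec(r*k).as_matrix() for k in range(N))
    p=np.linalg.solve(S,pr)*100
    print(N,'rows of:',*np.round(p,3),*np.round(r,4)); return np.array([x,y,z]),R1
if __name__=='__main__':
    a=list(map(float,sys.argv[1:])); cur=None
    for i in range(0,len(a),5): cur=step(*a[i:i+4],int(a[i+4]),cur)
E
python3 plan.py .607 .233 .2 1.42 14
```

```text
14 rows of: -3.669 1.672 0.191 0.0 -0.0 0.1006
```

Call:
{"op": "apply_moves", "data": {"motion": "100 -3.67 1.67 0.19 0 0 0.1006;100 -3.67 1.67 0.19 0 0 0.1006;100 -3.67 1.67 0.19 0 0 0.1006;100 -3.67 1.67 0.19 0 0 0.1006;100 -3.67 1.67 0.19 0 0 0.1006;100 -3.67 1.67 0.19 0 0 0.1006;100 -3.67 1.67 0.19 0 0 0.1006;100 -3.67 1.67 0.19 0 0 0.1006;100 -3.67 1.67 0.19 0 0 0.1006;100 -3.67 1.67 0.19 0 0 0.1006;100 -3.67 1.67 0.19 0 0 0.1006;100 -3.67 1.67 0.19 0 0 0.1006;100 -3.67 1.67 0.19 0 0 0.1006;100 -3.67 1.67 0.19 0 0 0.1006;100 0 0 0 0 0 0"}}

```text
time: 3.08
tool_pos: [0.608, 0.2299, 0.1997]
tool_rot: [-3.141, 0.001, 1.416]
contact_force: [0.4, 0.6, 0.9]
opening: 0.0918
grip_force: 0.0
```

```bash
python3 - <<'E'
from fit import *
s=robot.observe();c=robot.read_camera('wrist');save(c,'w1')
print(s['tool_pos'],s['tool_rot'],np.round(c['hand_eye'],3))
for r in robot.trace('flat_pack_center',c):
    print(r['score'],r['pixels'].sum())
    if r['score']>.4:
        p,f=fit([(c,r['pixels'],s)],PACK,(.607,.233,-.15));print(p,f)
E
python3 plan.py .607 .233 .022 1.42 8
```

```text
[0.60797945 0.22989045 0.19966421] [-3.14122412e+00  7.58042344e-04  1.41595946e+00] [[ 0.001 -0.963 -0.271  0.072]
 [ 1.     0.001  0.001 -0.   ]
 [-0.001 -0.271  0.963 -0.158]
 [ 0.     0.     0.     1.   ]]
0.84 11356
[ 0.607  0.233 -0.15 ] 1.0
0.7 7438
[ 0.60649653  0.23401205 -0.14089833] 0.04287494092881383
0.68 6518
[ 0.607  0.233 -0.15 ] 1.0
0.57 11337
[ 0.607  0.233 -0.15 ] 1.0
8 rows of: 0.003 0.001 2.225 -0.0001 -0.0 0.0
```

View pics/w1.png

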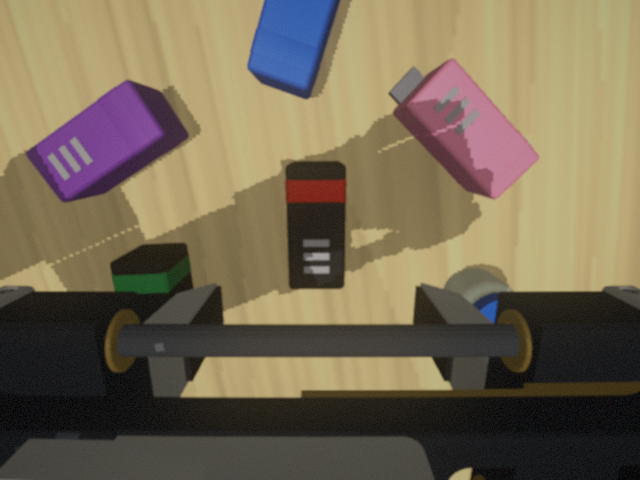

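Wrist view: red-banded pack centred between the fingers at (316,225), neighbours clear. Descending and gripping.

Call:
{"op": "apply_moves", "data": {"motion": "100 0 0 2.22 0 0 -0.001;100 0 0 2.22 0 0 -0.001;100 0 0 2.22 0 0 -0.001;100 0 0 2.22 0 0 -0.001;100 0 0 2.22 0 0 -0.001;100 0 0 2.22 0 0 -0.001;100 0 0 2.22 0 0 -0.001;100 0 0 2.22 0 0 -0.001;100 0 0 0 0 0 0;40 0 0 0 0 0 0;40 0 0 0 0 0 0;40 0 0 0 0 0 0;40 0 0 0 0 0 0;40 0 0 0 0 0 0", "force": 45}}

```text
time: 4.92
tool_pos: [0.607, 0.2327, 0.0228]
tool_rot: [3.141, -0.0, 1.428]
contact_force: [-1.2, -0.1, 2.2]
opening: 0.0497
grip_force: 45.0
```

```bash
python3 -c "
from h import *
s=robot.observe();print(s['tool_pos'],s['tool_rot'],s['contact_force'],s['opening'],s['grip_force'])"
```

```text
[0.6070097  0.23273874 0.02281255] [ 3.14141372e+00 -2.02958043e-04  1.42826264e+00] [-1.22218668 -0.07364866  2.16268433] 0.049665573635854256 44.98782813549042
```

```bash
python3 plan.py .607 .2327 .17 1.428 5  .476 -.185 .17 1.349 12 .476 -.185 .068 1.349 6
```

```text
5 rows of: -0.0 0.0 -2.944 0.0 -0.0 0.0001
12 rows of: -3.621 -0.455 -0.0 0.0 -0.0 0.0066
6 rows of: 0.0 -0.0 1.7 0.0 0.0 0.0
```

Call:
{"op": "apply_moves", "data": {"motion": "35 0 0 -1.5 0 0 0;35 0 0 -3.3 0 0 0;35 0 0 -3.3 0 0 0;35 0 0 -3.3 0 0 0;35 0 0 -3.3 0 0 0;35 -3.62 -0.455 0 0 0 0.0066;35 -3.62 -0.455 0 0 0 0.0066;35 -3.62 -0.455 0 0 0 0.0066;35 -3.62 -0.455 0 0 0 0.0066;35 -3.62 -0.455 0 0 0 0.0066;35 -3.62 -0.455 0 0 0 0.0066;35 -3.62 -0.455 0 0 0 0.0066;35 -3.62 -0.455 0 0 0 0.0066;35 -3.62 -0.455 0 0 0 0.0066;35 -3.62 -0.455 0 0 0 0.0066;35 -3.62 -0.455 0 0 0 0.0066;35 -3.62 -0.455 0 0 0 0.0066;35 0 0 0 0 0 0;35 0 0 0 0 0 0"}}

```text
time: 7.3
tool_pos: [0.476, -0.1846, 0.1698]
tool_rot: [3.142, -0.001, 1.349]
contact_force: [-0.4, -0.3, -4.4]
opening: 0.05
grip_force: 45.0
```

Run:
```python
from fit import *
s=robot.observe();c=robot.read_camera('wrist');save(c,'w2')
print(s['tool_pos'],s['tool_rot'],s['contact_force'],s['torque'],s['opening'])
# overlay of predicted dock/gate/lip edges on wrist picture
im=np.ascontiguousarray(c['img'][:,:,::-1])
D=(.481,-.162,-.222)
for P in DOCK+[box(-33,33,-69,-57.5,28,36),box(30,30,-58,36,20,20),box(-30,-30,-58,36,20,20)]:
    q=proj(c,place(P,D),s)
    for i in range(8):
        for b in(1,2,4):
            if not i&b: cv2.line(im,tuple(map(int,q[i])),tuple(map(int,q[i|b])),(255,255,0),1)
cv2.imwrite('pics/w2o.png',im)
c=robot.read_camera('top');
for k in('gate_face','stop_lip','switch_tip'): print(k,[(np.round(d['centre'],3).tolist(),round(d['score'],2)) for d in robot.search_frame(k,c)])
```

```text
[ 0.47596039 -0.18455987  0.16979803] [ 3.14157857e+00 -5.21534713e-04  1.34869288e+00] [-0.4408308  -0.26437671 -4.36281766] [-0.14418868  0.07813731  0.0563586 ] 0.0499768028492176
gate_face [([0.494, -0.109, 0.045], 0.92)]
stop_lip [([0.496, -0.099, 0.01], 0.96)]
switch_tip []
```

View pics/w2o.png

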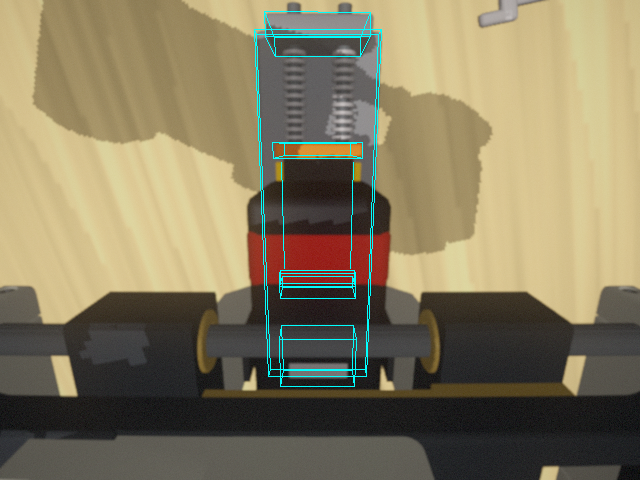

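Overlay: the predicted gate (272–362, 142–158), plate edges and guide insides (283/354) match the picture, and the pack is centred at column 318. Lowering, then pressing the gate.

Call:
{"op": "apply_moves", "data": {"motion": "35 0 0 1.7 0 0 0;35 0 0 1.7 0 0 0;35 0 0 1.7 0 0 0;35 0 0 1.7 0 0 0;35 0 0 1.7 0 0 0;35 0 0 1.7 0 0 0;35 0 0 0 0 0 0;35 0.5 0 0 0 0 0;35 0.4 0 0 0 0 0;35 0.3 0 0 0 0 0;35 0.3 0 0 0 0 0;35 0 0 0 0 0 0"}}

```text
time: 9.05
tool_pos: [0.4798, -0.1706, 0.068]
tool_rot: [3.14, 0.001, 1.349]
contact_force: [-0.4, -4.7, -1.8]
opening: 0.0494
grip_force: 45.0
```

Call:
{"op": "apply_moves", "data": {"motion": "35 0.3 0 0 0 0 0;35 0.3 0 0 0 0 0;35 0.3 0 0 0 0 0;35 0.3 0 0 0 0 0;35 0.3 0 0 0 0 0;35 0.3 0 0 0 0 0;35 0.3 0 0 0 0 0;35 0.3 0 0 0 0 0;35 0.3 0 0 0 0 0;35 0.1 0 0 0 0 0;35 0 0 0 0 0 0;35 0 0 0 0 0 0"}}

```text
time: 10.55
tool_pos: [0.4858, -0.1448, 0.0679]
tool_rot: [3.14, 0.002, 1.349]
contact_force: [-2.6, -10.4, -1.9]
opening: 0.0496
grip_force: 45.0
```

Run:
```python
from h import *
s=robot.observe();c=robot.read_camera('wrist');save(c,'w3')
print(s['tool_pos'],s['tool_rot'],s['contact_force'],s['torque'],s['opening'])
d=s['tool_pos'][:2]-np.array([.481,-.162]);a=-.222
print('dock xy',d@[np.cos(a),np.sin(a)],d@[-np.sin(a),np.cos(a)])
```

```text
[ 0.48580197 -0.14476014  0.06791481] [3.13995916e+00 2.27639704e-03 1.34883418e+00] [ -2.61249455 -10.42013319  -1.89900229] [-1.69637888  0.36866571 -0.28812243] 0.04958300314924207
dock xy 0.0008882349257135906 0.01787407551702494
```

View pics/w3.png

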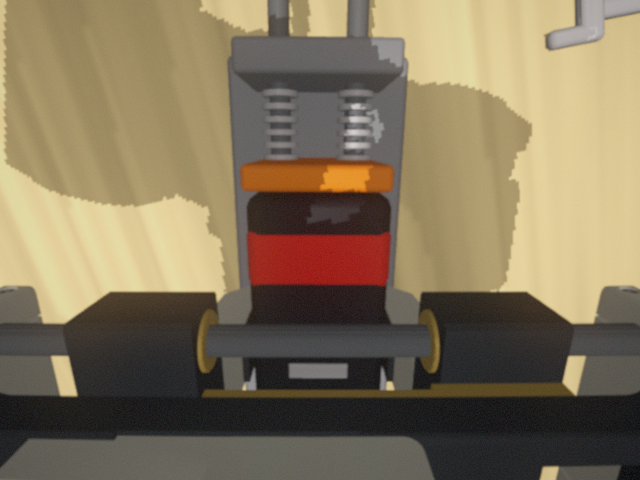

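Gate at (317,175) is pressed back squarely against the pack's end, about 31 mm open by force. A few more mm, then down.

Call:
{"op": "apply_moves", "data": {"motion": "35 0.3 0 0 0 0 0;35 0.1 0 0 0 0 0;35 0 0 0.4 0 0 0;35 0 0 0.4 0 0 0;35 0 0 0.4 0 0 0;35 0 0 0.4 0 0 0;35 0 0 0.4 0 0 0;35 0 0 0.4 0 0 0;35 0 0 0.3 0 0 0;35 0 0 0.2 0 0 0;35 0 0 0 0 0 0"}}

```text
time: 11.98
tool_pos: [0.4872, -0.1412, 0.0391]
tool_rot: [3.139, 0.002, 1.348]
contact_force: [-2.2, -11.8, -0.1]
opening: 0.0499
grip_force: 45.0
```

Call:
{"op": "apply_moves", "data": {"motion": "35 0 0 0.2 0 0 0;35 0 0 0.1 0 0 0;35 0 0 0.1 0 0 0;35 0 0 0 0 0 0;35 0 0 0 0 0 0"}}

```text
time: 12.6
tool_pos: [0.4872, -0.1412, 0.0353]
tool_rot: [3.139, 0.002, 1.348]
contact_force: [-2.4, -11.7, 1.3]
opening: 0.0494
grip_force: 45.0
```

Call:
{"op": "apply_moves", "data": {"motion": "35 0 0 0.05 0 0 0;35 0 0 0.05 0 0 0;35 0 0 0 0 0 0;35 0 0 0 0 0 0"}}

```text
time: 13.1
tool_pos: [0.4872, -0.1412, 0.0348]
tool_rot: [3.138, 0.002, 1.349]
contact_force: [-3.8, -11.0, 6.2]
opening: 0.0499
grip_force: 45.0
```

On the floor (z as predicted, upward force). Now letting the gate bring it back slowly.

Call:
{"op": "apply_moves", "data": {"motion": "35 -0.2 0 0 0 0 0;35 -0.2 0 0 0 0 0;35 -0.2 0 0 0 0 0;35 -0.2 0 0 0 0 0;35 -0.2 0 0 0 0 0;35 -0.2 0 0 0 0 0;35 -0.2 0 0 0 0 0;35 -0.2 0 0 0 0 0;35 -0.15 0 0 0 0 0;35 -0.15 0 0 0 0 0;35 0 0 0 0 0 0"}}

```text
time: 14.48
tool_pos: [0.4832, -0.1585, 0.0348]
tool_rot: [3.139, 0.001, 1.349]
contact_force: [-2.3, -4.8, 7.2]
opening: 0.05
grip_force: 45.0
```

```bash
cat > st.py <<'E'
from h import *
s=robot.observe()
print(s['tool_pos'],s['tool_rot'],s['contact_force'],s['torque'],s['opening'])
d=s['tool_pos'][:2]-np.array([.481,-.162]);a=-.222
print('dock xy',d@[np.cos(a),np.sin(a)],d@[-np.sin(a),np.cos(a)])
E
python3 st.py
```

```text
[ 0.48321392 -0.15854662  0.03479385] [3.13860878e+00 8.38981354e-04 1.34851152e+00] [-2.31459922 -4.77990885  7.16393053] [-0.66354783  0.35437787 -0.21956837] 0.05002755088612369
dock xy 0.0013992163352470558 0.0038560958366844157
```

Call:
{"op": "apply_moves", "data": {"motion": "35 -0.1 0 0 0 0 0;35 -0.1 0 0 0 0 0;35 -0.1 0 0 0 0 0;35 0 0 0 0 0 0"}}

```text
time: 14.98
tool_pos: [0.4826, -0.1612, 0.0348]
tool_rot: [3.139, 0.001, 1.349]
contact_force: [-1.7, -3.8, 7.0]
opening: 0.0496
grip_force: 45.0
```

Call:
{"op": "apply_moves", "data": {"motion": "35 -0.1 0 0 0 0 0;35 -0.1 0 0 0 0 0;35 0 0 0 0 0 0"}}

```text
time: 15.35
tool_pos: [0.4822, -0.1628, 0.0348]
tool_rot: [3.139, -0.0, 1.348]
contact_force: [0.1, -1.5, 7.1]
opening: 0.05
grip_force: 45.0
```

```bash
python3 st.py
```

```text
[ 0.48219273 -0.16276144  0.03478267] [ 3.13873915e+00 -1.06791967e-05  1.34842567e+00] [ 0.08572085 -1.45043139  7.13893522] [-0.17656432  0.22660126 -0.15909334] 0.049981333060561635
dock xy 0.0013311111889888147 -0.0004801417665378998
```

Call:
{"op": "apply_moves", "data": {"motion": "35 -0.1 0 0 0 0 0;35 -0.1 0 0 0 0 0;35 -0.1 0 0 0 0 0;35 0 0 0 0 0 0;35 0 0 0 0 0 0"}}

```text
time: 15.98
tool_pos: [0.4822, -0.1629, 0.0348]
tool_rot: [3.139, -0.004, 1.348]
contact_force: [5.4, 12.6, 9.1]
opening: 0.0498
grip_force: 45.0
```

```bash
python3 st.py
python3 - <<'E'
from h import *
s=robot.observe();c=robot.read_camera('wrist');save(c,'w4')
E
```

```text
[ 0.48220097 -0.16285109  0.03484134] [ 3.1386934  -0.0036107   1.34829753] [ 5.35007752 12.55870725  9.10509063] [ 1.64610802 -0.58377201 -0.19453448] 0.04978515140369302
dock xy 0.0013588933758148375 -0.0005657691450992447
```

View pics/w4.png

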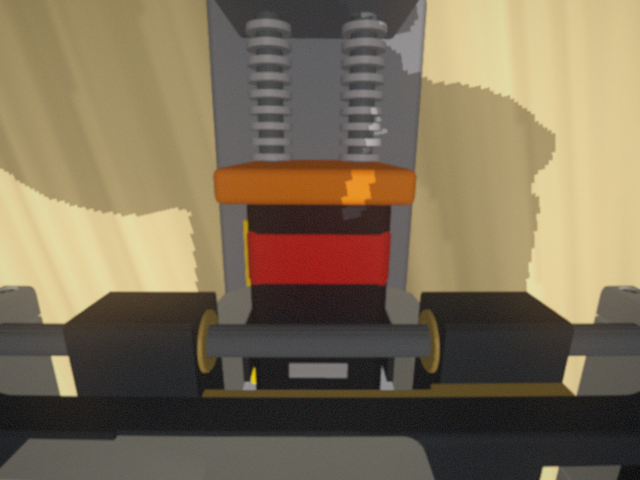

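Gate (315,185) lies flat on the pack's banded end and the tongue is hard against the stop (13 N). Relaxing the push, releasing and lifting.

Call:
{"op": "apply_moves", "data": {"motion": "35 0.1 0 -0.03 0 0 0;35 0.1 0 -0.03 0 0 0;35 0 0 0 0 0 0;70 0 0 0 0 0 0;85 0 0 0 0 0 0;85 0 0 0 0 0 0;85 0 0 0 0 0 0;85 0 0 0 0 0 0;85 0 0 -1 0 0 0;85 0 0 -2 0 0 0;85 0 0 -3 0 0 0;85 0 0 -4 0 0 0;85 0 0 -4 0 0 0;85 0 0 -3 0 0 0;0 0 0 0 0 0 0"}}

```text
time: 17.9
tool_pos: [0.482, -0.164, 0.2071]
tool_rot: [3.136, 0.001, 1.349]
contact_force: [-0.2, 0.0, 0.2]
opening: 0.0724
grip_force: 0.0
```

```bash
python3 st.py
python3 - <<'E'
from fit import *
a=-.222;D=(.481,-.162,a)
for th in(0,.15): print(place(np.array([[70*np.sin(th-.5),-145,34+70*np.cos(th-.5)]])/1000,D))
for n in('side','top'):
    c=robot.read_camera(n)
    for k in('switch_tip','gate_face','flat_pack_center'): print(n,k,[(np.round(d['centre'],3).tolist(),round(d['score'],2)) for d in robot.search_frame(k,c)])
# back up stand-off: finger start at dock x=-75, y=-145
for X in((-80,-145,0),(-2,-145,0),(5,-145,0)): print(X,place(np.array([X])/1000.,D))
E
python3 plan.py .3708 -.2858 .20 1.349 8
```

```text
[ 0.48202558 -0.16396887  0.20706643] [3.13584153e+00 1.40334816e-03 1.34927753e+00] [-0.21298722  0.04291372  0.18224865] [-0.15185046  0.0621072  -0.02297432] 0.0723529243104165
dock xy 0.0014339148002660953 -0.0016947389216376355
[[ 0.41633756 -0.29605233  0.09543078]]
[[ 0.42565996 -0.29815659  0.09975609]]
side switch_tip [([0.43, -0.293, 0.097], 0.67)]
side gate_face [([0.495, -0.098, 0.062], 0.72)]
side flat_pack_center [([0.617, 0.414, 0.064], 0.78), ([0.475, -0.165, 0.075], 0.72), ([0.496, -0.096, 0.06], 0.67), ([0.439, 0.34, 0.056], 0.62), ([0.73, 0.314, 0.062], 0.56)]
top switch_tip [([0.497, -0.09, 0.011], 0.65)]
top gate_face [([0.499, -0.095, 0.045], 0.61)]
top flat_pack_center [([0.737, 0.294, 0.06], 0.85), ([0.617, 0.396, 0.063], 0.66), ([0.484, -0.15, 0.073], 0.63)]
(-80, -145, 0) [[ 0.37103703 -0.28582708  0.        ]]
(-2, -145, 0) [[ 0.44712284 -0.3030012   0.        ]]
(5, -145, 0) [[ 0.45395105 -0.30454247  0.        ]]
8 rows of: -1.796 -1.002 0.042 -0.0002 -0.0001 0.0
```

Call:
{"op": "apply_moves", "data": {"motion": "0 -1.8 -1 0 0 0 0;0 -1.8 -1 0 0 0 0;0 -1.8 -1 0 0 0 0;0 -1.8 -1 0 0 0 0;0 -1.8 -1 0 0 0 0;0 -1.8 -1 0 0 0 0;0 -1.8 -1 0 0 0 0;0 -1.8 -1 0 0 0 0;0 0 0 0 0 0 0;0 0 0 3 0 0 0;0 0 0 3 0 0 0;0 0 0 3 0 0 0;0 0 0 3 0 0 0;0 0 0 0.6 0 0 0;0 0 0 0 0 0 0"}}

```text
time: 20.18
tool_pos: [0.3716, -0.2861, 0.0783]
tool_rot: [-3.142, -0.0, 1.35]
contact_force: [0.6, -0.5, -0.3]
opening: 0.0003
grip_force: 0.0
```

```bash
python3 st.py; python3 -c "
from h import *
a=robot.read_camera('side')['img'][120:300,320:500];b=robot.read_camera('top')['img'][250:380,340:540]
f=lambda i,k:cv2.resize(np.ascontiguousarray(i[:,:,::-1]),(400,k),interpolation=2)
cv2.imwrite('pics/m5.png',np.hstack([f(a,400),cv2.copyMakeBorder(f(b,260),0,140,0,0,0)]))"
```

```text
[ 0.37158224 -0.28614139  0.07830063] [-3.14151109e+00 -2.97434356e-04  1.34951425e+00] [ 0.57663836 -0.45078674 -0.34494773] [-0.07410785  0.04543021 -0.06312171] 0.0003171080322805095
dock xy -0.07939896888672146 -0.145186548012251
```

View pics/m5.png

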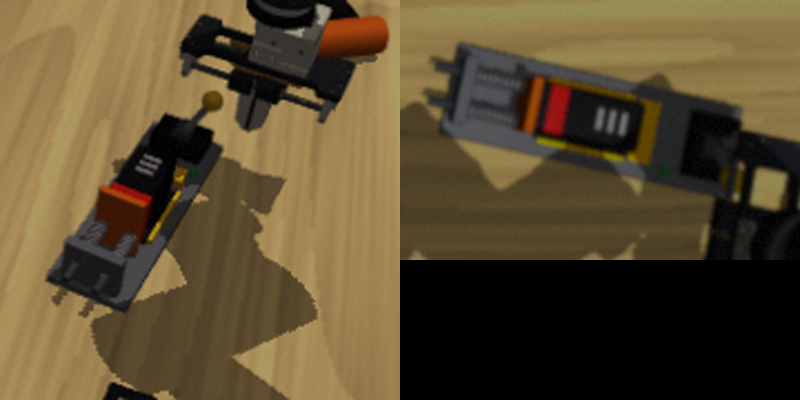

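Pack is clamped between gate and stop (left panel, around (140,170)). The closed fingers stand at (255,110), on the robot side of the yellow ball (212,100). Pushing the switch over.

Call:
{"op": "apply_moves", "data": {"motion": "0 0 0.8 0 0 0 0;0 0 0.8 0 0 0 0;0 0 0.8 0 0 0 0;0 0 0.8 0 0 0 0;0 0 0.8 0 0 0 0;0 0 0.8 0 0 0 0;0 0 0.8 0 0 0 0;0 0 0.8 0 0 0 0;0 0 0.8 0 0 0 0;0 0 0.4 0 0 0 0;0 0 0 0 0 0 0"}}

```text
time: 21.65
tool_pos: [0.4457, -0.3031, 0.078]
tool_rot: [3.141, -0.0, 1.349]
contact_force: [-0.1, 0.7, -0.6]
opening: 0.0004
grip_force: 0.0
```

Call:
{"op": "apply_moves", "data": {"motion": "0 0 0.3 0 0 0 0;0 0 0.2 0 0 0 0;0 0 0 0 0 0 0"}}

```text
time: 22.02
tool_pos: [0.4503, -0.3042, 0.0781]
tool_rot: [3.141, -0.0, 1.349]
contact_force: [0.7, -0.0, -0.4]
opening: 0.0005
grip_force: 0.1
```

Call:
{"op": "apply_moves", "data": {"motion": "0 0 0.3 0 0 0 0;0 0 0.3 0 0 0 0;0 0 0.2 0 0 0 0;0 0 0 0 0 0 0"}}

```text
time: 22.52
tool_pos: [0.452, -0.3043, 0.0778]
tool_rot: [-3.128, -0.002, 1.35]
contact_force: [-24.8, 2.7, 14.4]
opening: 0.0002
grip_force: 13.1
```

```bash
python3 st.py; python3 -c "
from h import *
a=robot.read_camera('side')['img'][130:250,350:470]
cv2.imwrite('pics/m6.png',cv2.resize(np.ascontiguousarray(a[:,:,::-1]),(600,600),interpolation=2))"
```

```text
[ 0.45201532 -0.30430466  0.07780788] [-3.12821380e+00 -2.20956686e-03  1.34992511e+00] [-24.79407646   2.71300576  14.39820613] [0.30643503 3.81003017 0.01696024] 0.00018541047516886086
dock xy 0.0030594064917947427 -0.14519423878879237
```

View pics/m6.png

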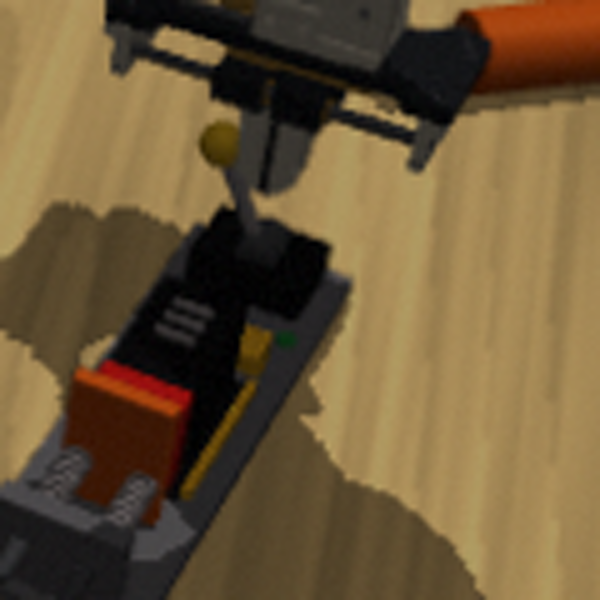

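The lever leans to the far side (ball at (220,145)) and is on its hard stop (25 N). Backing off and rising clear.

Call:
{"op": "apply_moves", "data": {"motion": "0 0 -0.5 0 0 0 0;0 0 -1.5 0 0 0 0;0 0 -2.5 0 0 0 0;0 0 -3 0 0 0 0;0 0 -2 -1 0 0 0;0 0 0 -4 0 0 0;0 0 0 -5 0 0 0;0 0 0 -4 0 0 0;0 0 0 0 0 0 0;0 0 0 0 0 0 0"}}

```text
time: 23.82
tool_pos: [0.3652, -0.2848, 0.2176]
tool_rot: [-3.141, -0.0, 1.349]
contact_force: [0.3, 0.5, -0.3]
opening: 0.0002
grip_force: 0.0
```

```bash
python3 st.py
python3 - <<'E'
from fit import *
D=(.481,-.162,-.222)
print('tip on:',place(np.array([[70*np.sin(.5),-145,34+70*np.cos(.5)]])/1000,D))
for n in('side','top'):
    c=robot.read_camera(n)
    for k in('switch_tip',): print(n,k,[(np.round(d['centre'],3).tolist(),round(d['score'],2)) for d in robot.search_frame(k,c)])
    if n=='side': a=c['img'][130:250,350:470]; f=cv2.resize(np.ascontiguousarray(a[:,:,::-1]),(400,400),interpolation=2)
    else: a=c['img'][250:370,380:540]; g=cv2.copyMakeBorder(cv2.resize(np.ascontiguousarray(a[:,:,::-1]),(400,300),interpolation=2),0,100,0,0,0)
cv2.imwrite('pics/m7.png',np.hstack([f,g]))
E
```

```text
[ 0.36515919 -0.28475691  0.21757353] [-3.14129867e+00 -3.96218771e-04  1.34915206e+00] [ 0.2890895   0.51682971 -0.27640743] [-0.0982519   0.06877045  0.05560423] 0.00019928105725930113
dock xy -0.08596922551786809 -0.14525027950025687
tip on: [[ 0.48180996 -0.31083079  0.09543078]]
side switch_tip []
top switch_tip [([0.474, -0.305, 0.104], 0.55)]
```

View pics/m7.png

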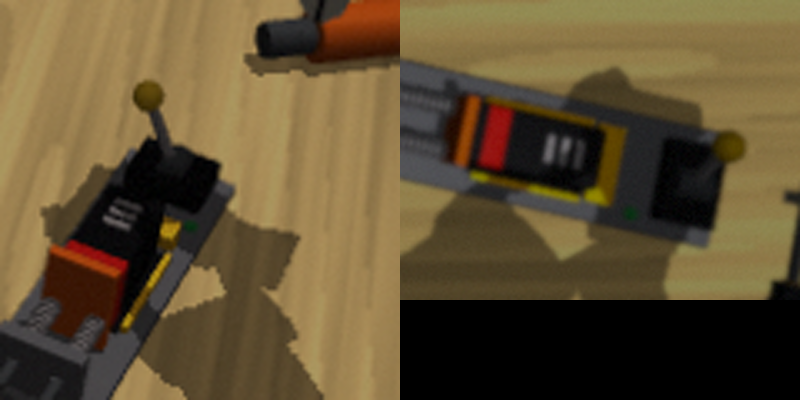

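Pack is seated between the gate and the yellow stop, and the ball is over on the far side (top px ≈ (511,309)). I'll check its angle numerically and hand in if it's good.

Run:
```python
from h import *
c=robot.read_camera('top');h=cv2.cvtColor(c['img'],cv2.COLOR_RGB2HSV)
m=cv2.inRange(h,(18,130,50),(35,255,255));m[:,:500]=0;m[:, 530:]=0;m[:290]=0;m[330:]=0
v,u=np.nonzero(m);uv=(u.mean(),v.mean());print(uv,len(u))
P=(.481,-.162);a=-.222
for th in(.8,.9,1.0):
    x=.07*np.sin(th-.5);y=-.145
    print(th,proj(c,[P[0]+np.cos(a)*x-np.sin(a)*y,P[1]+np.sin(a)*x+np.cos(a)*y,.034+.07*np.cos(th-.5)]))
```

```text
(np.float64(514.9628378378378), np.float64(307.51013513513516)) 296
0.8 [[511.20778823 314.0122768 ]]
0.9 [[511.30892003 310.67629625]]
1.0 [[511.25489338 307.49144644]]
```

```bash
python3 -c "
from cell import robot
print(robot.hand_in())"
```

```text
the job is handed in; nothing more can be done
None
```

The red-banded pack is clamped in the dock with its tongue against the stop, the switch is thrown fully over to its far side, and the job was handed in at about 24 s (no verdict returned).

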